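Lock the bayonet bowl into the air-line filter head

TASK

Fit the blue bowl to the air-line filter head that leans in its cradle: line up the bowl's two lugs with the two slots in the mouth, push it in against the spring, then turn it clockwise (seen from the bowl's grip end) until it stops, so that it stays locked when you let go. Leave the grease tin, the spray can and the tape measure where they are.

Things in the scene. Friction and masses are not known exactly. Their poses are not given: they have to be found in the camera images.
- bowl_mid (a point): Loose blue filter bowl, 0.15 to 0.31 kg, 120 mm tall, standing nose down; this point is on its axis, 60 mm above the nose end. z runs from nose to grip end, x through the two lugs. From the nose end (mm): 0-12 taper, radius 22 to 30; 12-29 neck, radius 30; 29-34 flange, radius 44; 34-80 barrel, radius 29 to 27; 80-120 grip. Half a turn about z looks and fits the same.
- bowl_grip (a point): Middle of the bowl's black square grip, 36 x 36 mm across its flats (facing +-x and +-y of the bowl) and 40 mm tall, 100 mm above the nose end; its axes are the bowl's. A white stripe across its top and white marks on the flange lie along x, in line with the lugs.
- bowl_lugs (a point): On the bowl's axis, 15 mm above the nose end, midway between its two steel lugs at +x and -x. Each lug is 6 mm thick (12 to 18 mm above the nose end), 13 mm wide (y) and reaches out to radius 36.5 mm. Axes as the bowl's.
- head_mouth: Mouth of the fixed grey filter head: centre of its top face, about 112 mm above the bench; outer radius 46 mm. z points out of the mouth along its axis, leaning 30 degrees from vertical roughly towards the robot; the bowl goes in along -z. x runs through the two slots. The lip is 8 mm thick (z 0 to -8 mm) with a round opening of radius 32.5 mm; below it the chamber has radius 41 mm.
- head_slot (a point): Outer end of one of the two slots through the lip, at 41 mm along the mouth's +x (the other is opposite, at -x). Slots are 20 mm wide (mouth's y) and reach out to radius 41 mm; white marks stand on the rim at their ends. Axes as the mouth's. The bowl's flange meets the lip when its nose end is 29 mm in; the lugs are clear below the lip once it is more than 26 mm in.
- head_locked (a point): Where a lug ends up, at the mouth's face: 45 degrees clockwise from the slot, seen from outside (a negative turn about the mouth's z), 41 mm from its axis; a red dot marks it on the rim. A solid stop ends the turn there; the other way the bowl is blocked after a few degrees. When released a locked bowl is lifted about 3 mm by the spring: nose end 26 mm in, its lugs bearing under the lip.
- head_plate (a point): Centre of the black sprung sealing plate across the bore, 19 mm inside the mouth; the bowl's nose presses it in, up to 12 mm. It pushes back with 4 N at first and 7.5 N with the bowl fully in. A bowl that is not turned is pushed out again to nose end 19 mm in or less.
- grease_tin_mid (a point): Flat round blue grease tin, 67 mm across, 23 mm high, loose; its centre. Bystander.
- spray_can_mid (a point): Standing spray can, 67 mm across, 234 mm tall, loose; its centre. Bystander.
- tape_measure_mid (a point): Yellow tape measure, 37 x 82 x 61 mm, loose; its centre. Bystander.
There are look-alikes about, which are no part of the job. There is more than one size of the part that bears bowl_mid; the job needs the middle-sized.

How it is judged:
On the way, in this order (a step that is already met when the one before it is completed fails the run):
1. the bowl is lifted clear of the bench (height (world z) of bowl_mid above 0.09 m), for 0.1 s.
2. the bowl is pushed in so far that its lugs are through the slots (x of bowl_mid in the frame of head_mouth between -0.005 and 0.005 m and y of bowl_mid in the frame of head_mouth between -0.005 and 0.005 m and z of bowl_mid in the frame of head_mouth below 0.0375 m), for 0.1 s.
At the end, for the whole second after the job is handed in: The bowl is at rest in the mouth, released: its mid point within 5 mm of the mouth's axis in x and in y and 26 to 37 mm out along it, its axis within 0.1 rad (6 degrees) of the mouth's, and turned at least 35 degrees (0.61 rad, at most 1.0 rad) from the slots towards the 45 degree stop (x of bowl_mid in the frame of head_mouth between -0.005 and 0.005 m and y of bowl_mid in the frame of head_mouth between -0.005 and 0.005 m and z of bowl_mid in the frame of head_mouth between 0.026 and 0.037 m and angle between the z axis of bowl_mid and the z axis of head_mouth, either way round below 0.1 rad and angle between the x axis of bowl_mid and the x axis of head_mouth, either way round between 0.61 and 1 rad and linear speed of bowl below 0.01 m/s); the robot touches nothing.
It fails at once if the grease tin is moved by more than 20 mm (distance of grease_tin_mid from where it was at the start of the episode above 0.02 m).
It fails at once if the spray can is moved by more than 20 mm (distance of spray_can_mid from where it was at the start of the episode above 0.02 m).
It fails at once if the tape measure is moved by more than 20 mm (distance of tape_measure_mid from where it was at the start of the episode above 0.02 m).
It also fails if it takes over 48 s, if anything falls off the work surface, if the arm or the gripper's body presses on something with over 40 N, if the wrist force passes 120 N, or if a joint passes its speed limit or range.

ROBOT

A 7-joint arm with a two-finger parallel gripper is mounted at the origin on a cart in front of the work surface, level with it; the furniture and walls round the work are solid. World frame = base frame: x ahead of the robot, y to its left, z up, the work surface at z = 0. Lengths are in m, angles in rad, forces in N, time in s.
With the tool pointing down it reaches from about 0.4 to 0.85 m from the base axis. Payload 10.4 kg.
Tool frame: the origin (TCP) lies where the fingers leave the gripper's body, on its centre line; the fingertips stand 73 mm ahead of it and the grasp point (between the pads) lies 54 mm ahead of it; z points along the fingers, y is the line along which they close (so a half turn about z gives the same grasp; the last joint's range is limited). The gripper opens to 85 mm and grips with 20 to 120 N. Pads are 22 mm wide; open, the fingers measure 114 mm over their backs; the gripper's body (76 mm by 85 mm) begins 54 mm behind the grasp point. The pads swing forward as they close: fully open they stand 13 mm farther back than shut.
Start: joints at [1.171, 0.332, -0.065, 1.46, 0.022, 1.35, -0.088], TCP at [0.23, -0.581, 0.304] pointing down, gripper open.
Joint ranges: [-2.6, 2.6], [-0.5, 2.12], [-1.47, 1.34], [0.16, 2.42], [-1.27, 4.41], [0.06, 2.06], [-2.6, 2.6]. Speed limits (rad/s): [2.22, 2.22, 2.79, 2.79, 3.14, 3.14, 3.14].

INTERFACE

Orientations are given as a unit quaternion [x, y, z, w].
In Python, from workcell import manip, camera gives the robot as it stands. The module is installed in compiled form; this text tells all that it offers.
- The arm moves only by the shell command python3 -m creep 'ROWS' [OPENING] [FORCE]. ROWS is JSON, a list of rows, each a list of 2 entries, a list of its own where there are three numbers: the shift along the tool's x, y, z in mm, then the turn about the tool's z in rad. In form: [[[tx, ty, tz], twist], ...]. A call has 1 to 5 rows; each row is the pose to reach, as a shift and turn from the pose commanded when the call began, along the tool's axes at that moment; what a row does not reach only later rows make up. A row lasts 1/12 s, in which the tool goes at most 41.7 mm and 7.16 degrees, less where a joint would pass 70% of its speed; a pose out of reach is approached as far as the arm can. A call with a gripper value outside its range is refused whole. OPENING is the opening, from 0 (shut) to 1 (fully open), set as the call begins (- or left out, the last holds). The fingers move at their own pace and stop on an object; FORCE is the grip in N (left out, the last holds). Time passes only in rows, so rows that repeat a pose let the fingers close. It gives the time, the measured TCP pose, the force, the opening and the grip force at its end, in the units of the state.
- manip.get_obs(): the state, without advancing time (a new reading comes with each control period).
- camera(name): name is "scene" or "top" or "wrist"; returns a dict with "pixels" (384x512x3 uint8, red, green, blue), "z_map" (384x512 float32, m along the optical axis (not along the pixel's ray), 0 where there is no reading), "fx", "fy", "cx", "cy" (pixels), "extrinsics" (4x4, takes a point from world to camera coordinates). Camera axes: x right, y down, z forward; pixel columns grow to the right and rows downward; lengths in m; the calibration is good to about 2 mm. The wrist camera is an equidistant fisheye: a pixel r from the principal point sees the ray r / f radians off the axis. A picture is of the moment at which its call begins.
- manip.hand_in(): hands the job in; it is judged then, once.
The state is a dict: "clock": time; "joint_pos": joint angles; "joint_velocities": joint speeds; "tau": joint torques, N m; "position": TCP position; "ee_rot": TCP orientation; "ft_force": force on the tool from outside, world axes, zero at the start; "torque": the same for the moment, N m; "grip_width": opening from 0.0 (shut) to 1.0 (fully open); "grasp_force": force on a finger pad.
Only numpy, scipy, OpenCV 4.12 (cv2) and the standard library are available. Lean on these libraries where they do the work, as an engineer would, in place of code of your own. Each camera call takes 0.05 s, during which the arm holds its last target. There are 200 camera calls.

## Working session

There is one attempt and no reset: what is moved stays moved. The work goes in short steps, Python scripts to look and compute and a shell command to move; the robot and the scene stay as the last step left them, time stands still between calls to the robot, and variables do not carry over. Pictures are saved under pics/ and viewed, at most 10 in all, crops included, and the job is handed in when it is done.

```bash
mkdir -p pics
cat > h.py <<'E'
import numpy as np, cv2
from workcell import manip, camera
from scipy.spatial.transform import Rotation as R
def snap(n,f):
    c=camera(n); cv2.imwrite('pics/'+f,c['pixels'][:,:,::-1]); np.savez(''+f[:-4]+'.npz',**c); return c
def pts(c):
    # world points of every pixel (pinhole)
    v,u=np.mgrid[:384,:512]; z=c['z_map'].astype(float)
    p=np.stack([(u-c['cx'])/c['fx']*z,(v-c['cy'])/c['fy']*z,z],-1)
    T=np.linalg.inv(c['extrinsics']); return p@T[:3,:3].T+T[:3,3]
E
python3 - <<'E'
from h import *
o=manip.get_obs();print(o)
a=snap('scene','s0.png');b=snap('top','t0.png')
for c in(a,b): print(c['fx'],c['cx'],c['cy'],np.linalg.inv(c['extrinsics']).round(3).tolist())
E
```

```text
{'clock': 0.0, 'joint_pos': array([ 1.17137313,  0.33289764, -0.06470469,  1.46092958,  0.02162538,
        1.34986798, -0.08852674]), 'joint_velocities': array([ 1.06834255e-03, -9.71476929e-04,  1.10718447e-03,  1.76717816e-04,
        7.84091261e-05,  2.73029370e-05,  2.98847044e-04]), 'tau': array([ 1.45510068e-03, -6.25463104e+01,  5.00181061e-02, -3.91611385e+01,
        1.63297250e-02,  9.93435387e-03,  9.67409107e-06]), 'position': array([ 0.229882  , -0.58091044,  0.30310537]), 'ee_rot': array([ 9.82302362e-01,  1.87300763e-01, -1.73783461e-04, -6.81259507e-04]), 'ft_force': array([ 0.41934023, -0.1244634 ,  0.00444451]), 'torque': array([ 0.00216037,  0.02336705, -0.01581091]), 'grasp_force': 0.0, 'grip_width': 1.0006028903206599}
417.21020404058106 255.94073823512406 188.55674930387636 [[-0.902, -0.302, 0.31, 0.258], [-0.432, 0.624, -0.651, 0.674], [0.004, -0.721, -0.693, 0.883], [0.0, 0.0, 0.0, 1.0]]
351.4748565503316 253.37761066260202 194.97181620429654 [[-0.003, -0.992, 0.129, 0.487], [-1.0, 0.003, 0.002, -0.048], [-0.002, -0.129, -0.992, 1.073], [0.0, 0.0, 0.0, 1.0]]
```

View pics/s0.png

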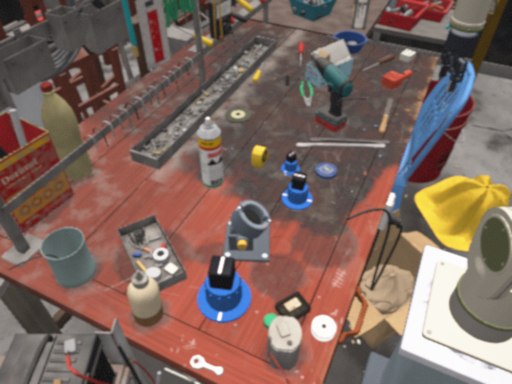

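View pics/t0.png

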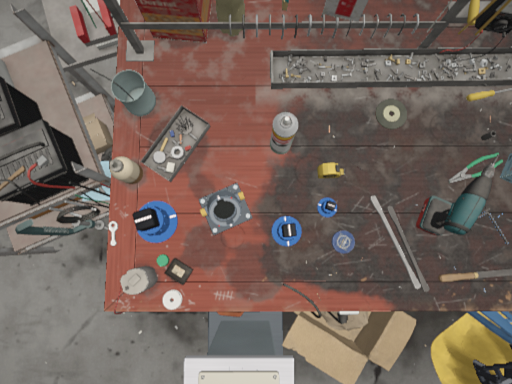

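The three bowl candidates in the top view are big (155,221), middle (286,230) and small (327,208). The middle one should have a flange 88 mm across and a grip 36 mm wide. The head is at (225,207), the can at (284,130), the tape measure at (330,170) and the tin at (343,241). Next I measure sizes and look at an enlarged crop.

Run:
```python
from h import *
b=dict(np.load('t0.npz'));a=dict(np.load('s0.npz'))
P=pts(b);im=b['pixels'];hsv=cv2.cvtColor(im,cv2.COLOR_RGB2HSV)
blue=cv2.inRange(hsv,(98,130,90),(120,255,255))
n,l,st,_=cv2.connectedComponentsWithStats(blue)
for i in range(1,n):
    if st[i,4]>60:
        m=(l==i); p=P[m]; f=p
        q=cv2.convexHull(np.argwhere(m)[:,::-1].astype(np.int32)); e=cv2.fitEllipse(q)
        z=np.median(p[:,2]); print(st[i],'medz',z.round(3),'ell',np.round(e[0],1),'diam mm',(np.array(e[1])*(1.07-z)/351*1000).round(0), p.mean(0).round(3))
# head plane
s=P[185:232,198:252].reshape(-1,3); im_s=im[185:232,198:252].reshape(-1,3)
print('head z range',np.percentile(s[:,2],[1,50,90,99]))
c=cv2.resize(im[175:265,185:315],None,fx=6,fy=6,interpolation=cv2.INTER_CUBIC);cv2.imwrite('pics/crop1.png',c[:,:,::-1])
for (u,v) in [(284,118),(330,170),(343,241)]: print(u,v,P[v,u].round(3))
```

```text
[318 198  18  19 184] medz 0.026 ell [326.9 207. ] diam mm [55. 56.] [ 0.583 -0.258  0.035]
[138 202  39  40 874] medz 0.052 ell [156.  221.5] diam mm [116. 120.] [0.539 0.218 0.08 ]
[272 216  29  30 490] medz 0.037 ell [286.2 230.7] diam mm [86. 88.] [ 0.516 -0.138  0.053]
head z range [-0.00215403  0.0138514   0.11586762  0.1348965 ]
284 118 [ 0.789 -0.123  0.234]
330 170 [ 0.692 -0.27   0.064]
343 241 [ 0.486 -0.31   0.026]
```

View pics/crop1.png

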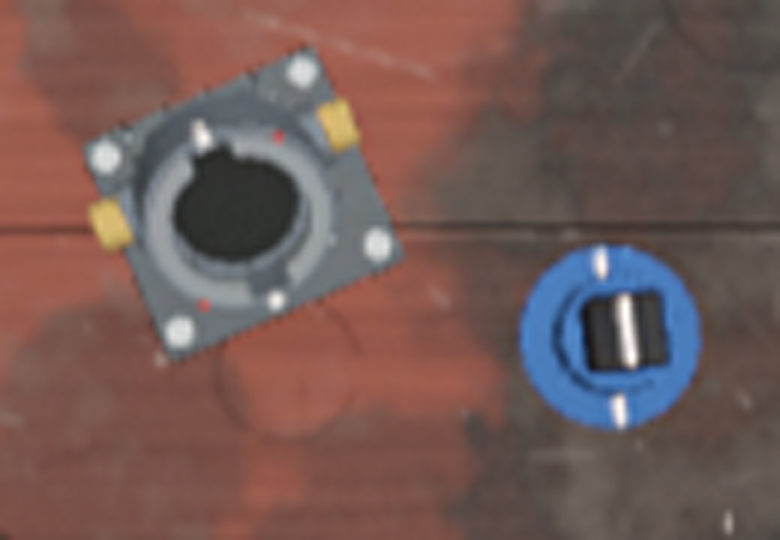

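The crop confirms the middle bowl: 88 mm flange, white marks at crop (600,262) and (620,410). The head's slot marks are at crop (203,135) and (276,300), and the red dots at (278,136) and (204,305). Next I compute the poses.

```bash
cat > m.py <<'E'
from h import *
from scipy.optimize import least_squares
def ray(c,uv,p0,n):
    T=np.linalg.inv(c['extrinsics']);d=T[:3,:3]@np.array([(uv[0]-c['cx'])/c['fx'],(uv[1]-c['cy'])/c['fy'],1]);o=T[:3,3]
    return o+d*(np.dot(p0-o,n)/np.dot(d,n))
def cents(mask,off,k):
    n,l,st,ce=cv2.connectedComponentsWithStats(mask); i=1+np.argsort(-st[1:,4])[:k]; return [(ce[j]+off,st[j,4]) for j in i]
E
python3 - <<'E'
from m import *
b=dict(np.load('t0.npz'));a=dict(np.load('s0.npz'))
rng=np.random.default_rng(0)
for nm,c,(u0,u1,v0,v1) in(('top',b,(198,252,185,232)),('scene',a,(222,274,192,262))):
    S=pts(c)[v0:v1,u0:u1]; s=S.reshape(-1,3); s=s[(s[:,2]>.075)&(s[:,2]<.15)]
    best=0
    for _ in range(3000):
        q=s[rng.choice(len(s),3)];n=np.cross(q[1]-q[0],q[2]-q[0]);
        if np.linalg.norm(n)<1e-5: continue
        n/=np.linalg.norm(n);n*=np.sign(n[2])
        if abs(n[2]-.866)>.06: continue
        k=abs((s-q[0])@n)<.002
        if k.sum()>best: best=k.sum();K=k
    f=s[K];c0=f.mean(0);n=np.linalg.svd(f-c0)[2][2];n*=np.sign(n[2])
    # outer circle: in-plane
    e1=np.cross(n,[0,0,1]);e1/=np.linalg.norm(e1);e2=np.cross(n,e1)
    uv=np.c_[(f-c0)@e1,(f-c0)@e2]
    cc,r=cv2.minEnclosingCircle(uv.astype(np.float32)); ctr=c0+cc[0]*e1+cc[1]*e2
    # ring of opening+outer: robust centre with hull fit
    print(nm,len(f),'n',n.round(3),'lean',np.degrees(np.arccos(n[2])).round(1),'ctr',ctr.round(4),'r',round(r,4),'inner',np.linalg.norm(uv-cc,axis=1).min().round(4))
    im=c['pixels'][v0:v1,u0:u1];h=cv2.cvtColor(im,cv2.COLOR_RGB2HSV)
    red=cv2.inRange(h,(0,110,90),(8,255,255))|cv2.inRange(h,(172,110,90),(180,255,255))
    wh=cv2.inRange(im,(185,185,185),(255,255,255))
    near=(np.abs((S-ctr)@n)<.008)&(np.linalg.norm(S-ctr,axis=2)<.052)
    for t,m in(('red',red),('white',wh)):
        for uvp,ar in cents(m*near.astype(np.uint8),(u0,v0),3):
            p=ray(c,uvp,ctr,n); print(t,uvp.round(1),ar,p.round(4),'r',np.linalg.norm(p-ctr).round(4),'ang',np.degrees(np.arctan2((p-ctr)@e2,(p-ctr)@e1)).round(1))
# bowl
P=pts(b);im=b['pixels'];u0,u1,v0,v1=268,305,212,250
h=cv2.cvtColor(im,cv2.COLOR_RGB2HSV)
z=np.array([0,0,1.]);m=np.zeros((384,512),np.uint8);m[v0:v1,u0:u1]=1
bl=cv2.inRange(h,(98,130,90),(120,255,255))*m
e=cv2.fitEllipse(cv2.convexHull(np.argwhere(bl>0)[:,::-1].astype(np.int32)))
print('bowl ctr from flange',ray(b,e[0],.034*z,z).round(4))
for uvp,ar in cents(cv2.inRange(im,(170,170,170),(255,255,255))*m,(0,0),4):
    zz=.12 if ar==max(x[1] for x in cents(cv2.inRange(im,(170,170,170),(255,255,255))*m,(0,0),4)) else .034
    print('white',uvp.round(1),ar,'z',zz,ray(b,uvp,zz*z,z).round(4))
g=cv2.inRange(h,(0,0,0),(180,255,70))*m*((P[...,2]>.1).astype(np.uint8))
g|=m*(((P[...,2]>.108)).astype(np.uint8))
r=cv2.minAreaRect(np.argwhere(g>0)[:,::-1].astype(np.float32));print('grip',r,ray(b,r[0],.12*z,z).round(4), 'ztop',np.median(P[g>0][:,2]))
E
```

```text
top 287 n [-0.461 -0.203  0.864] lean 30.3 ctr [0.569  0.0326 0.1135] r 0.046 inner 0.0318
red [231. 197.] 1 [0.605  0.0147 0.1285] r 0.0429 ang -136.1
white [218.4 197.2] 5 [0.6036 0.0481 0.1356] r 0.0439 ang -89.7
white [230.5 224. ] 2 [0.5338 0.0181 0.0913] r 0.0441 ang 88.9
scene 304 n [-0.456 -0.197  0.868] lean 29.8 ctr [0.5671 0.0349 0.1132] r 0.0478 inner 0.0301
white [238.7 207. ] 7 [0.6023 0.0482 0.1347] r 0.0433 ang -92.3
white [268.7 219.7] 3 [0.5332 0.0185 0.0917] r 0.0434 ang 92.1
bowl ctr from flange [ 0.5165 -0.142   0.034 ]
white [289.1 229.8] 20 z 0.12 [ 0.5164 -0.1421  0.12  ]
white [287.6 242.8] 9 z 0.034 [ 0.4812 -0.1455  0.034 ]
white [284.6 218.3] 7 z 0.034 [ 0.5529 -0.1377  0.034 ]
grip ((288.99432373046875, 224.55296325683594), (27.16594696044922, 28.160255432128906), 6.115502834320068) [ 0.5305 -0.142   0.12  ] ztop 0.12136615591266553
```

Measured: 

| Item | Position | Direction |
|---|---|---|
| Bowl axis | (0.5165, -0.142) | x at azimuth 6.2° |
| Mouth centre | (0.568, 0.033, 0.113) | leaning 30° along azimuth 23.4°; slots lie in the lean plane |

The tool stays vertical, so I will grip the ±y flats and let the bowl pivot 30° between the pads. First I hover above it.

```bash
python3 -m creep '[[[33,-23,6],0],[[65,-46,12],0],[[98,-69,18],0],[[130,-92,25],0],[[163,-115,32],0]]' 1 40 | tail -3
python3 -m creep '[[[33,-23,6],0],[[65,-46,12],0],[[98,-69,18],0],[[130,-92,25],0],[[163,-115,32],0]]' | tail -3
python3 -m creep '[[[33,-23,6],0.06],[[65,-46,12],0.12],[[102,-73,19],0.2],[[102,-73,19],0.27],[[102,-73,19],0.27]]'
cat > go.py <<'E'
import sys
from m import *
# remaining shift to TCP target (m) and tool-x azimuth (deg)
o=manip.get_obs();q=R.from_quat(o['ee_rot']);M=q.as_matrix()
t=np.array([float(x) for x in sys.argv[1:4]]);az=np.degrees(np.arctan2(M[1,0],M[0,0]))
print('t',round(o['clock'],2),'tcp',o['position'].round(4),'az',az.round(2),'tilt',np.degrees(np.arccos(-M[2,2])).round(2),'F',o['ft_force'].round(1),'w',round(o['grip_width']*85,1),'gf',round(o['grasp_force'],1),'j7',o['joint_pos'][6].round(2))
print('shift mm',(M.T@(t-o['position'])*1000).round(1),'twist',np.radians(az-float(sys.argv[4])).round(3))
E
python3 go.py .5165 -.142 .22 6.2
```

```text
ft_force: [0.7, -1.1, -0.3]
grip_width: 1.0
grasp_force: 0.0
ft_force: [0.6, -0.7, 0.7]
grip_width: 0.995
grasp_force: 0.0
clock: 1.35
position: [0.5174, -0.1384, 0.2201]
ee_rot: [0.999, 0.054, -0.0, -0.001]
ft_force: [-0.6, -1.0, 0.0]
grip_width: 1.003
grasp_force: 0.0
t 1.35 tcp [ 0.5174 -0.1384  0.2201] az 6.23 tilt 0.1 F [-0.6 -1.   0. ] w 85.2 gf 0.0 j7 -1.36
shift mm [-1.3  3.5  0.1] twist 0.0
```

```bash
python3 -m creep '[[[-1,3.5,20],0],[[-1,3.5,40],0],[[-1,3.5,62],0],[[-1,3.5,62],0]]' 1 30 | tail -3
python3 -m creep '[[[0,0,0],0],[[0,0,0],0],[[0,0,0],0],[[0,0,0],0],[[0,0,0],0]]' 0 30 | tail -3
python3 -m creep '[[[0,0,0],0],[[0,0,0],0],[[0,0,0],0],[[0,0,-10],0],[[0,0,-20],0]]' | tail -3
python3 go.py .5165 -.142 .158 6.2
python3 - <<'E'
from h import *
c=snap('scene','s1.png'); cv2.imwrite('pics/s1c.png',cv2.resize(c['pixels'][60:300,170:410,::-1],None,fx=2.4,fy=2.4))
E
```

```text
ft_force: [-1.3, -0.2, -1.1]
grip_width: 0.999
grasp_force: 0.0
ft_force: [-0.2, 0.5, 5.6]
grip_width: 0.42
grasp_force: 29.5
ft_force: [-0.1, 0.4, -1.8]
grip_width: 0.417
grasp_force: 30.9
t 2.52 tcp [ 0.5154 -0.1455  0.1793] az 6.13 tilt 0.08 F [-0.1  0.4 -1.8] w 35.4 gf 30.9 j7 -1.37
shift mm [ 1.5 -3.4 21.3] twist -0.001
```

View pics/s1c.png

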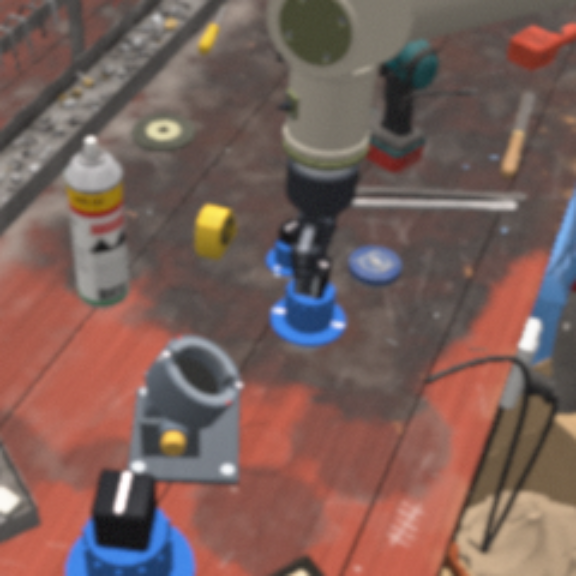

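The bowl is gripped and lifted (crop: bowl at (310,310), fingers on the grip). I'll take it behind the high rim of the head and push the flange against it, so the bowl tilts in the pads.

```bash
python3 -m creep '[[[0,0,-40],0],[[15,-18,-70],0],[[33,-40,-95],0],[[55,-66,-112],0],[[75,-91,-125],0]]' | tail -3
python3 -m creep '[[[22,-26,-4],-0.05],[[44,-52,-8],-0.12],[[66,-78,-11],-0.2],[[92,-111,-11],-0.27],[[92,-111,-11],-0.3]]' | tail -3
python3 -m creep '[[[0,0,0],0],[[0,0,0],0]]' | tail -3
python3 go.py .660 .073 .258 23.4
```

```text
ft_force: [0.7, 0.0, -2.9]
grip_width: 0.418
grasp_force: 31.7
ft_force: [-1.8, 2.0, -3.1]
grip_width: 0.42
grasp_force: 31.7
ft_force: [0.2, -0.7, -2.0]
grip_width: 0.416
grasp_force: 31.7
t 3.57 tcp [0.6604 0.0728 0.3148] az 23.26 tilt 0.04 F [ 0.2 -0.7 -2. ] w 35.3 gf 31.7 j7 -1.49
shift mm [-0.2 -0.3 56.8] twist -0.002
```

```bash
python3 -m creep '[[[0,0,28],0],[[0,0,57],0],[[0,0,57],0],[[0,0,57],0]]' - 20 | tail -3
python3 -m creep '[[[-7,0,0],0],[[-14,0,0],0],[[-17,0,0],0],[[-20,0,0],0]]' | tail -3
python3 -m creep '[[[-4,0,0],0],[[-8,0,0],0],[[-12,0,0],0],[[-15,0,0],0]]' | tail -3
python3 go.py .6151 .0534 .258 23.4
python3 - <<'E'
from h import *
c=snap('scene','s2.png'); cv2.imwrite('pics/s2c.png',cv2.resize(c['pixels'][80:280,150:350,::-1],None,fx=2.8,fy=2.8))
E
```

```text
ft_force: [-0.4, 0.0, -2.0]
grip_width: 0.413
grasp_force: 31.6
ft_force: [4.2, 3.5, 5.8]
grip_width: 0.418
grasp_force: 32.7
ft_force: [9.1, 4.2, 12.6]
grip_width: 0.414
grasp_force: 34.6
t 4.57 tcp [0.6308 0.0607 0.263 ] az 23.33 tilt 0.68 F [ 9.1  4.2 12.6] w 35.2 gf 34.6 j7 -1.49
shift mm [-17.3   0.5   4.8] twist -0.001
```

View pics/s2c.png

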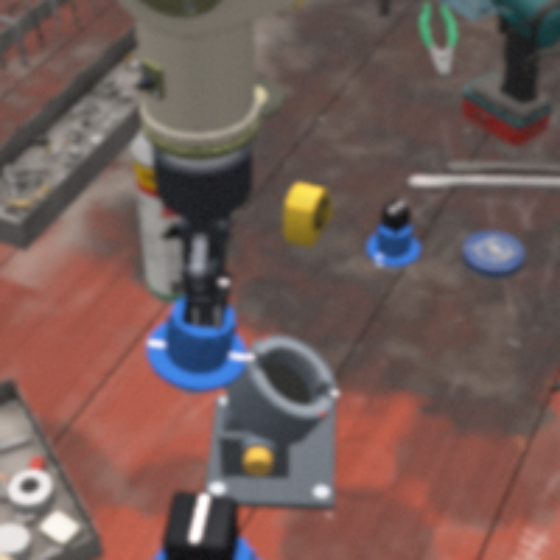

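The flange rides up on the rim (12.6 N upward) and the bowl tilts little. I'll back off, raise it so the nose taper meets the rim with a longer lever, and ease the grip to 20 N.

```bash
python3 -m creep '[[[12,0,0],0],[[25,0,0],0],[[25,0,-15],0],[[25,0,-30],0],[[25,0,-30],0]]' 0 20 | tail -3
python3 -m creep '[[[-8,0,0],0],[[-16,0,0],0],[[-24,0,0],0],[[-32,0,0],0],[[-40,0,0],0]]' | tail -3
python3 go.py .6151 .0534 .288 23.4
python3 -m creep '[[[-5,0,0],0],[[-10,0,0],0],[[-15,0,0],0],[[-20,0,0],0]]' | tail -3
python3 go.py .5793 .038 .288 23.4
python3 - <<'E'
from h import *
c=snap('scene','s3.png'); cv2.imwrite('pics/s3c.png',cv2.resize(c['pixels'][80:280,150:350,::-1],None,fx=2.8,fy=2.8))
E
```

```text
ft_force: [0.3, -0.4, -1.6]
grip_width: 0.415
grasp_force: 32.8
ft_force: [-0.3, -0.4, -2.4]
grip_width: 0.423
grasp_force: 32.7
t 5.45 tcp [0.6133 0.0527 0.2875] az 23.29 tilt 0.05 F [-0.3 -0.4 -2.4] w 35.9 gf 32.7 j7 -1.46
shift mm [ 2.   0.  -0.5] twist -0.002
ft_force: [3.6, 0.1, 0.1]
grip_width: 0.417
grasp_force: 33.2
t 5.78 tcp [0.5961 0.0455 0.2884] az 23.32 tilt 0.1 F [3.6 0.1 0.1] w 35.4 gf 33.2 j7 -1.45
shift mm [-18.4   0.2   0.4] twist -0.001
```

View pics/s3c.png

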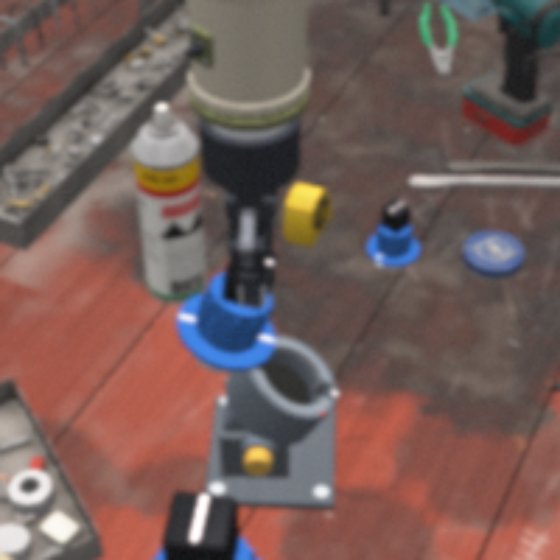

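The bowl is tilting the right way at 3.6 N. I'll continue and measure the tilt from the flange plane.

```bash
cat > tilt.py <<'E'
from m import *
def bowl():
  for nm in('scene','top'):
    c=camera(nm);P=pts(c);h=cv2.cvtColor(c['pixels'],cv2.COLOR_RGB2HSV)
    o=manip.get_obs()['position']
    bl=cv2.inRange(h,(98,120,70),(122,255,255))>0
    k=bl&(np.linalg.norm(P[...,:2]-o[:2],axis=2)<.12)&(P[...,2]>.09)&(P[...,2]<.28)
    s=P[k];rng=np.random.default_rng(0);best=0
    if len(s)<30: print(nm,'few',len(s));continue
    for _ in range(3000):
        q=s[rng.choice(len(s),3)];n=np.cross(q[1]-q[0],q[2]-q[0])
        if np.linalg.norm(n)<1e-6: continue
        n/=np.linalg.norm(n);n*=np.sign(n[2])
        if n[2]<.75: continue
        d=(s-q[0])@n; kk=abs(d)<.0018
        if kk.sum()>best: best=kk.sum();K=kk
    f=s[K];c0=f.mean(0);n=np.linalg.svd(f-c0)[2][2];n*=np.sign(n[2])
    e1=np.cross(n,[0,0,1]);e1/=np.linalg.norm(e1);e2=np.cross(n,e1)
    cc,r=cv2.minEnclosingCircle(np.c_[(f-c0)@e1,(f-c0)@e2].astype(np.float32))
    ctr=c0+cc[0]*e1+cc[1]*e2
    az=np.degrees(np.arctan2(-n[1],-n[0]))
    print(nm,len(f),'n',n.round(3),'tilt',np.degrees(np.arccos(n[2])).round(1),'az',az.round(1),'flange top ctr',ctr.round(4),'r',round(r,4))
    m=np.array([.5683,.0332,.1134]);N=np.array([-.458,-.2,.866]);X=np.array([.0695,.0298,.0437]);X-=N*(X@N);X/=np.linalg.norm(X);Y=np.cross(N,X)
    mid=ctr+n*.026
    print('  bowl_mid in mouth mm',((mid-m)@np.c_[X,Y,N]*1000).round(1),'flangectr',((ctr-m)@np.c_[X,Y,N]*1000).round(1),'axis err deg',np.degrees(np.arccos(min(1,n@N))).round(1))
    wh=cv2.inRange(c['pixels'],(165,165,165),(255,255,255))>0
    w=wh&(np.abs((P-ctr)@n)<.004)&(np.linalg.norm(P-ctr,axis=2)<.047)&(np.linalg.norm(P-ctr,axis=2)>.028)
    for uvp,ar in cents(w.astype(np.uint8),(0,0),2):
        p=ray(c,uvp,ctr,n)-ctr; print('  mark',uvp.round(1),ar,'r',np.linalg.norm(p).round(4),'angle in mouth',np.degrees(np.arctan2(p@Y,p@X)).round(1))
if __name__=='__main__': bowl()
E
python3 -m creep '[[[-4,0,0],0],[[-8,0,0],0],[[-12,0,0],0],[[-12,0,0],0]]' | tail -3
python3 go.py .5793 .038 .288 23.4; python3 tilt.py
```

```text
ft_force: [1.4, 0.9, 1.0]
grip_width: 0.414
grasp_force: 33.9
t 6.17 tcp [0.5845 0.0405 0.288 ] az 23.3 tilt 0.02 F [1.4 0.9 1. ] w 35.2 gf 33.9 j7 -1.43
shift mm [-5.8  0.2  0. ] twist -0.002
scene 217 n [-0.381 -0.153  0.912] tilt 24.3 az 21.9 flange top ctr [0.6158 0.0551 0.171 ] r 0.0437
  bowl_mid in mouth mm [76.7  1.9 49.7] flangectr [74.1  1.5 23.8] axis err deg 5.9
  mark [218.5 191.2] 11 r 0.0356 angle in mouth -4.4
  mark [246.6 200.9] 11 r 0.0384 angle in mouth -175.7
top few 0
```

```bash
python3 -m creep '[[[-4,0,0],0],[[-8,0,0],0],[[-11,0,0],0],[[-11,0,0],0]]' | tail -3
python3 go.py .5793 .038 .288 23.4; python3 tilt.py
```

```text
ft_force: [2.0, 1.6, 2.4]
grip_width: 0.419
grasp_force: 34.3
t 6.6 tcp [0.5744 0.0361 0.288 ] az 23.29 tilt 0.02 F [2.  1.6 2.4] w 35.6 gf 34.3 j7 -1.42
shift mm [ 5.2  0.2 -0. ] twist -0.002
scene 228 n [-0.438 -0.196  0.877] tilt 28.7 az 24.1 flange top ctr [0.6111 0.0528 0.1738] r 0.0441
  bowl_mid in mouth mm [71.6  1.1 54.8] flangectr [71.   1.2 28.8] axis err deg 1.6
  mark [221.3 189.8] 10 r 0.0348 angle in mouth -4.0
  mark [249.2 201.4] 5 r 0.0411 angle in mouth -176.8
top few 0
```

Tilt is 28.7°, within 1.6° of the mouth axis. Next I lift along the axis, shift over the mouth and check.

```bash
python3 -m creep '[[[-6,0,-11],0],[[-12.5,0,-22],0],[[-30,0,-12],0],[[-47,0,-2],0],[[-62,0,7],0]]' | tail -3
python3 -m creep '[[[-12.5,0,7],0],[[-12.5,0,7],0],[[-12.5,0,7],0],[[-12.5,0,7],0]]' | tail -3
python3 go.py .5793 .038 .288 23.4; python3 tilt.py
python3 - <<'E'
from h import *
c=snap('scene','s4.png'); d=snap('top','t4.png')
cv2.imwrite('pics/s4c.png',np.hstack([cv2.resize(c['pixels'][150:270,190:310,::-1],(400,400)),cv2.resize(d['pixels'][150:270,170:290,::-1],(400,400))]))
E
```

```text
ft_force: [-0.1, -0.3, -2.0]
grip_width: 0.416
grasp_force: 33.8
ft_force: [1.1, 0.6, -1.8]
grip_width: 0.42
grasp_force: 33.8
t 7.45 tcp [0.5069 0.0069 0.2749] az 23.3 tilt 0.06 F [ 1.1  0.6 -1.8] w 35.7 gf 33.8 j7 -1.33
shift mm [ 78.8   0.1 -13. ] twist -0.002
scene 222 n [-0.427 -0.193  0.884] tilt 27.9 az 24.3 flange top ctr [0.5433 0.0239 0.1606] r 0.0443
  bowl_mid in mouth mm [ 1.5  1.4 80.1] flangectr [ 0.5  1.5 54.1] axis err deg 2.3
  mark [252.5 194.9] 11 r 0.0335 angle in mouth -5.5
  mark [279.1 205.9] 8 r 0.0408 angle in mouth -176.0
top few 0
```

View pics/s4c.png

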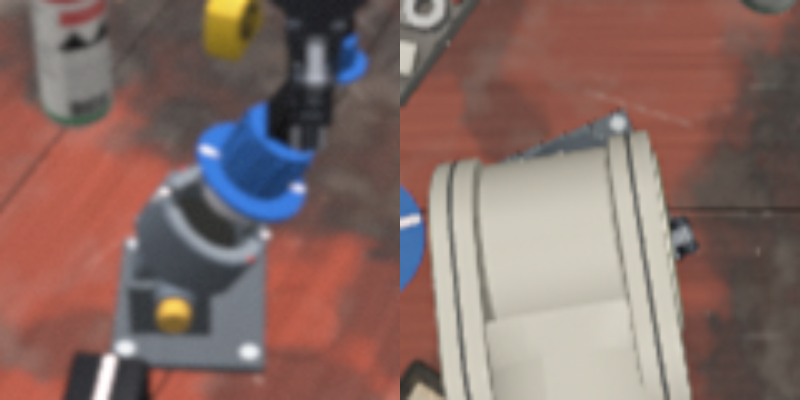

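The bowl is over the mouth with its marks in line with the slots (left panel (208,152) and (298,188), slot marks (165,190) and (265,235)). Marks and kinematics agree that it sits about 3 mm low in x. I'll correct that and descend along the axis.

```bash
python3 -m creep '[[[3,0,-2],0],[[8,0,7],0],[[13,0,15.6],0],[[18,0,24.3],0],[[18,0,24.3],0]]' | tail -3
python3 go.py .5793 .038 .288 23.4
python3 -m creep '[[[2,0,3.5],0],[[4,0,7],0],[[6,0,10.4],0],[[6,0,10.4],0]]' | tail -3
python3 go.py .5793 .038 .288 23.4; python3 tilt.py
```

```text
ft_force: [-0.8, 0.7, -2.5]
grip_width: 0.419
grasp_force: 33.7
t 8.07 tcp [0.5229 0.0145 0.2469] az 23.35 tilt 0.2 F [-0.8  0.7 -2.5] w 35.6 gf 33.7 j7 -1.37
shift mm [ 61.    0.7 -41.3] twist -0.001
ft_force: [-2.3, 0.4, 1.0]
grip_width: 0.419
grasp_force: 34.2
t 8.4 tcp [0.5286 0.0164 0.2389] az 23.31 tilt 0.03 F [-2.3  0.4  1. ] w 35.6 gf 34.2 j7 -1.38
shift mm [ 55.1   0.2 -49.2] twist -0.002
scene 205 n [-0.431 -0.204  0.879] tilt 28.5 az 25.3 flange top ctr [0.5659 0.0334 0.1246] r 0.0448
  bowl_mid in mouth mm [ 4.4  0.8 36.8] flangectr [ 3.8  1.2 10.8] axis err deg 2.0
  mark [243.2 205. ] 8 r 0.0321 angle in mouth -5.8
  mark [269.  215.5] 6 r 0.0415 angle in mouth -175.7
top few 0
```

Lugs are aligned and the nose is about 23 mm in. I'll push to full depth.

```bash
python3 -m creep '[[[2,0,3.5],0],[[3.5,0,6],0],[[4.5,0,8],0],[[4.5,0,8],0]]' | tail -3
python3 go.py .5793 .038 .288 23.4; python3 tilt.py
```

```text
ft_force: [-22.7, -5.7, 19.4]
grip_width: 0.416
grasp_force: 37.6
t 8.83 tcp [0.5306 0.0171 0.2321] az 23.26 tilt 0.35 F [-22.7  -5.7  19.4] w 35.4 gf 37.6 j7 -1.39
shift mm [ 52.6   0.1 -56.2] twist -0.002
scene 207 n [-0.456 -0.214  0.864] tilt 30.3 az 25.1 flange top ctr [0.5688 0.0347 0.1201] r 0.0446
  bowl_mid in mouth mm [ 4.1  0.8 31.3] flangectr [4.2 1.2 5.3] axis err deg 1.3
  mark [241.7 206.1] 7 r 0.0333 angle in mouth -3.5
  mark [267.7 217.3] 3 r 0.0421 angle in mouth -177.1
top few 0
```

Fully in, with the flange at 5.3 mm. There is some lateral load, so I'll ease it and start turning clockwise (positive twist).

```bash
python3 -m creep '[[[-4,0,-1.5],0],[[-4,0,-1.5],0.06],[[-4,0,-1.5],0.12],[[-4,0,-1.5],0.18],[[-4,0,-1.5],0.24]]' | tail -3
python3 -m creep '[[[0,0,0],0],[[0,0,0],0]]' | tail -3
python3 go.py .5793 .038 .288 23.4; python3 tilt.py
```

```text
ft_force: [-23.7, 11.6, 22.4]
grip_width: 0.421
grasp_force: 68.1
ft_force: [-19.9, 9.7, 18.6]
grip_width: 0.417
grasp_force: 61.7
t 9.52 tcp [0.527  0.0209 0.2338] az 9.84 tilt 0.34 F [-19.9   9.7  18.6] w 35.4 gf 61.7 j7 -1.61
shift mm [ 54.3  -8.2 -54.4] twist -0.237
scene 215 n [-0.464 -0.124  0.877] tilt 28.7 az 14.9 flange top ctr [0.5648 0.0319 0.1205] r 0.0444
  bowl_mid in mouth mm [ 1.   2.1 33.9] flangectr [0.3 0.3 8. ] axis err deg 4.5
  mark [243.8 204. ] 10 r 0.0342 angle in mouth -14.9
  mark [268.7 218.4] 7 r 0.0395 angle in mouth 173.0
top few 0
```

```bash
python3 -m creep '[[[0,0,0],0.05],[[0,0,0],0.1],[[0,0,0],0.15],[[0,0,0],0.15]]' | tail -3
python3 go.py .5793 .038 .288 23.4; python3 tilt.py
```

```text
ft_force: [-27.7, 11.6, 28.8]
grip_width: 0.413
grasp_force: 113.1
t 9.95 tcp [0.5264 0.0227 0.2346] az 1.38 tilt 0.41 F [-27.7  11.6  28.8] w 35.1 gf 113.1 j7 -1.76
shift mm [ 53.  -14.3 -53.7] twist -0.384
scene 208 n [-0.472 -0.103  0.876] tilt 28.9 az 12.3 flange top ctr [0.5642 0.034  0.1213] r 0.0439
  bowl_mid in mouth mm [ 1.7  4.8 34.4] flangectr [1.  2.3 8.5] axis err deg 5.7
  mark [244.3 203.4] 11 r 0.0341 angle in mouth -21.4
  mark [267.9 219.2] 11 r 0.038 angle in mouth 170.0
top few 0
```

It has turned about 15°, so the lugs are under the lip. I'll loosen the fingers so the bowl can settle, keeping them loosely around the grip, and check that it holds.

```bash
python3 -m creep '[[[0,0,0],0],[[0,0,0],0],[[0,0,0],0],[[0,0,0],0]]' 0.52 | tail -3
python3 go.py .5793 .038 .288 23.4; python3 tilt.py
```

```text
ft_force: [-0.6, 2.0, 2.2]
grip_width: 0.522
grasp_force: 1.1
t 10.38 tcp [0.5294 0.0165 0.233 ] az 0.94 tilt 0.07 F [-0.6  2.   2.2] w 44.4 gf 1.1 j7 -1.76
shift mm [ 50.3 -20.7 -54.9] twist -0.392
scene 190 n [-0.462 -0.179  0.869] tilt 29.7 az 21.2 flange top ctr [0.5644 0.0332 0.1205] r 0.0434
  bowl_mid in mouth mm [ 0.6  2.1 34. ] flangectr [0.5 1.6 8. ] axis err deg 1.6
  mark [244.4 203.1] 9 r 0.0343 angle in mouth -23.3
  mark [268. 219.] 9 r 0.0381 angle in mouth 171.3
top few 0
```

It holds (bowl_mid z = 34 mm, 16° turned). Next I open wider, rotate the gripper to the final angle, and close gently so the pads drive the square round to the stop.

```bash
python3 -m creep '[[[2,-1,-1],0],[[2,-1,-1],0.1],[[2,-1,-1],0.2],[[2,-1,-1],0.29],[[2,-1,-1],0.36]]' 0.66 | tail -3
python3 go.py .5793 .038 .288 23.4
python3 -m creep '[[[0,0,0],0],[[0,0,0],0],[[0,0,0],0],[[0,0,0],0],[[0,0,0],0]]' 0 20 | tail -3
python3 go.py .5793 .038 .288 23.4; python3 tilt.py
```

```text
ft_force: [-4.1, 1.0, 5.4]
grip_width: 0.659
grasp_force: 3.0
t 10.9 tcp [0.5308 0.0177 0.2337] az -19.93 tilt 0.07 F [-4.1  1.   5.4] w 56.0 gf 3.0 j7 -2.12
shift mm [ 38.6 -35.6 -54.3] twist -0.756
ft_force: [-5.1, 1.4, 7.7]
grip_width: 0.585
grasp_force: 18.3
t 11.32 tcp [0.5307 0.0175 0.234 ] az -19.59 tilt 0.06 F [-5.1  1.4  7.7] w 49.8 gf 18.3 j7 -2.12
shift mm [ 38.8 -35.6 -54.1] twist -0.75
scene 199 n [-0.453 -0.201  0.869] tilt 29.7 az 23.9 flange top ctr [0.5649 0.033  0.1184] r 0.0445
  bowl_mid in mouth mm [-0.2  1.1 31.9] flangectr [-0.3  1.1  5.9] axis err deg 1.0
  mark [244. 203.] 9 r 0.0359 angle in mouth -25.5
  mark [267.5 220. ] 8 r 0.0376 angle in mouth 167.4
top few 0
```

The corners lock diagonally in the pads at about 50 mm. I'll open, rotate back in line with the flats, hold them loosely (about 42 mm) and turn with the pads as a wrench.

```bash
python3 -m creep '[[[0,0,-2],0],[[0,0,-2],-0.12],[[0,0,-2],-0.24],[[0,0,-2],-0.36],[[0,0,-2],-0.45]]' 0.72 20 | tail -3
python3 -m creep '[[[0,0,0],0],[[0,0,0],0],[[0,0,0],0]]' 0.48 20 | tail -3
python3 go.py .5793 .038 .288 23.4
python3 -m creep '[[[0,0,0],0.09],[[0,0,0],0.18],[[0,0,0],0.27],[[0,0,0],0.36],[[0,0,0],0.36]]' | tail -3
python3 go.py .5793 .038 .288 23.4; python3 tilt.py
```

```text
ft_force: [-0.2, -0.2, -0.0]
grip_width: 0.721
grasp_force: 0.0
ft_force: [0.0, -0.2, 1.6]
grip_width: 0.483
grasp_force: 11.2
t 12.08 tcp [0.5312 0.0173 0.2358] az 5.94 tilt 0.01 F [ 0.  -0.2  1.6] w 41.0 gf 11.2 j7 -1.68
shift mm [ 50.  -15.6 -52.2] twist -0.305
ft_force: [-6.0, 8.4, 9.9]
grip_width: 0.478
grasp_force: 39.4
t 12.5 tcp [0.5305 0.0213 0.2365] az -14.69 tilt 0.22 F [-6.   8.4  9.9] w 40.6 gf 39.4 j7 -2.04
shift mm [ 42.9 -28.7 -51.5] twist -0.665
scene 201 n [-0.457 -0.129  0.88 ] tilt 28.4 az 15.8 flange top ctr [0.563  0.0333 0.1198] r 0.0434
  bowl_mid in mouth mm [-0.1  3.9 33.9] flangectr [-0.9  2.2  8. ] axis err deg 4.3
  mark [246. 201.] 7 r 0.0374 angle in mouth -38.3
  mark [266.6 221.9] 7 r 0.0364 angle in mouth 153.1
top few 0
```

That works: turned 33°. Continue.

```bash
python3 -m creep '[[[0,0,0],0.07],[[0,0,0],0.14],[[0,0,0],0.2],[[0,0,0],0.25],[[0,0,0],0.25]]' | tail -3
python3 go.py .5793 .038 .288 23.4; python3 tilt.py
```

```text
ft_force: [-25.0, 11.1, 28.0]
grip_width: 0.485
grasp_force: 100.4
t 13.02 tcp [0.529  0.0234 0.2378] az -28.55 tilt 0.32 F [-25.   11.1  28. ] w 41.2 gf 100.4 j7 -2.27
shift mm [ 36.9 -37.  -50.3] twist -0.907
scene 205 n [-0.44  -0.144  0.887] tilt 27.6 az 18.1 flange top ctr [0.5623 0.0339 0.1195] r 0.044
  bowl_mid in mouth mm [-0.3  4.2 33.8] flangectr [-1.5  3.1  7.9] axis err deg 3.7
  mark [265.5 222.4] 11 r 0.0345 angle in mouth 146.5
  mark [247.3 200.5] 10 r 0.0385 angle in mouth -47.3
top few 0
```

About 41° and the load is rising, so it is at or near the stop. I'll open and check.

```bash
python3 -m creep '[[[0,0,0],0],[[0,0,0],0],[[0,0,0],0],[[0,0,0],0],[[0,0,0],0]]' 0.85 | tail -3
python3 go.py .5793 .038 .288 23.4; python3 tilt.py
```

```text
ft_force: [0.0, 0.3, -0.3]
grip_width: 0.854
grasp_force: 0.0
t 13.53 tcp [0.5311 0.0171 0.2355] az -28.91 tilt 0.01 F [ 0.   0.3 -0.3] w 72.6 gf 0.0 j7 -2.27
shift mm [ 32.1 -41.6 -52.5] twist -0.913
scene 198 n [-0.455 -0.205  0.867] tilt 29.9 az 24.3 flange top ctr [0.5639 0.0323 0.1205] r 0.0439
  bowl_mid in mouth mm [-0.2  0.8 34.3] flangectr [-0.3  0.9  8.3] axis err deg 1.0
  mark [265.7 222.3] 12 r 0.0369 angle in mouth 145.0
  mark [247.3 200.3] 9 r 0.0364 angle in mouth -46.9
top few 0
```

Released, seated (z = 34 mm, axis error 1°) and turned about 41°. I'll withdraw along the axis and check from the top camera.

```bash
python3 -m creep '[[[-6,8,-17],0],[[-12,16,-35],0],[[-18,24,-52],0],[[-18,24,-85],0],[[-18,50,-110],0]]' 1 | tail -3
python3 -m creep '[[[20,30,0],0],[[40,60,0],0],[[60,90,0],0],[[80,120,0],0],[[100,150,0],0]]' | tail -3
python3 -m creep '[[[0,0,0],0],[[0,0,0],0]]' | tail -3
python3 go.py .5793 .038 .288 23.4; python3 tilt.py
python3 - <<'E'
from h import *
d=snap('top','t9.png'); c=snap('scene','s9.png')
cv2.imwrite('pics/t9c.png',np.hstack([cv2.resize(d['pixels'][160:260,180:280,::-1],(400,400),interpolation=cv2.INTER_CUBIC),cv2.resize(c['pixels'][150:270,200:320,::-1],(400,400))]))
E
```

```text
ft_force: [-0.3, -0.7, -0.6]
grip_width: 0.997
grasp_force: 0.0
ft_force: [0.6, 0.4, 0.9]
grip_width: 1.002
grasp_force: 0.0
ft_force: [-0.0, 1.3, -0.5]
grip_width: 1.0
grasp_force: 0.0
t 14.63 tcp [ 0.506  -0.1996  0.3451] az -29.09 tilt 0.05 F [-0.   1.3 -0.5] w 85.0 gf 0.0 j7 -1.82
shift mm [ -51.4 -243.3   57.1] twist -0.916
scene few 0
top few 0
```

View pics/t9c.png

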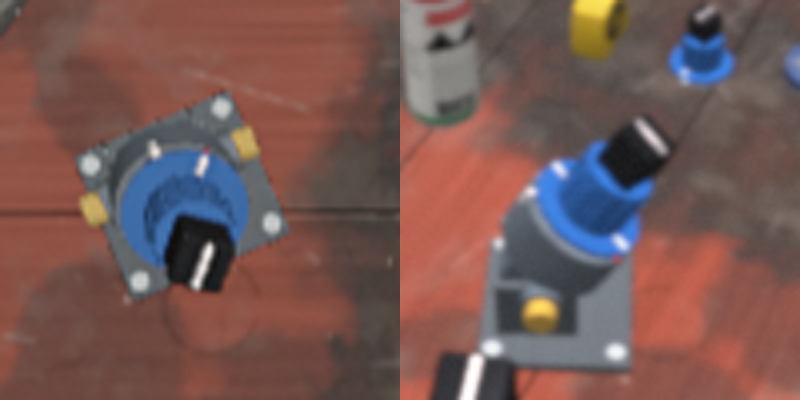

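Both panels show the bowl seated and its flange mark beside the red dot (left (203,163), right (620,243)). The stripe direction independently gives about 40°, in line with the 41° measured before. The bystanders are untouched and the arm is clear, so I'll hand in.

```bash
python3 -c "
from workcell import manip
print(manip.hand_in())"
```

```text
the job is handed in; nothing more can be done
None
```

The middle blue bowl is locked in the filter head, turned about 41° by my measurements (35° required, stop at 45°) and holding by itself with the gripper clear; I handed it in at about 15 s and no verdict came back.

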